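Roll the orange pipe onto the wrapping line

TASK

Roll the orange pipe across the black rubber mat until it lies still, centred along the yellow line, ready to be wrapped. Roll it all the way: do not pick it up or drag it in a grip. Leave the grey pipe, the blue bin, the carton and the tape roll where they are.

Things in the scene. Friction and masses are not known exactly. Their poses are not given: they have to be found in the camera images.
- orange_pipe: Orange smooth, slippery plastic pipe to roll: cylinder 50 mm in diameter, 160 mm long, 0.10 to 0.21 kg, a thin black line along its side, lying on the mat. Origin at its centre, 25 mm above the mat; x along its axis, y and z turn as it rolls. Starts within 4 degrees of parallel to the yellow line, 115 to 175 mm from it, on either side. Let go at 0.1 m/s it rolls on about 10 mm.
- grey_pipe: Grey plastic pipe offcut of the same size, a bystander lying on the mat on the other side of the line, also 115 to 175 mm from it, free to roll. Origin at the centre of the cylinder, x along its axis. To be left alone.
- line (a point): Middle of the yellow line, on the upper face of the black rubber mat (fixed, 260 x 540 mm, upper face level, 4 mm above the table). The line is 20 mm wide, 240 mm long; x runs along the line, y across it along the mat's long side, the way the pipes roll; z up.
- blue_bin: Open blue parts bin with brass fittings, 160 x 110 mm and 75 mm high, left of the mat; a bystander. Origin at the centre of its underside.
- carton: Closed cardboard carton, 180 x 130 mm and 100 mm high, right of the mat; a bystander. Origin at the centre of its underside.
- tape_roll: Roll of tan tape lying flat left of the mat, on the robot's side of the blue bin, 100 mm across, 48 mm high; a bystander. Origin at the centre of its underside.

How it is judged:
On the way:
1. the orange pipe has rolled over by about half a turn, lying on the mat (angle between orange_pipe's own z axis and vertical above 2.3 rad and z of orange_pipe in the frame of line below 0.031 m).
At the end, for the whole second after the job is handed in: The orange pipe lies at rest on the mat with its middle within 15 mm of the yellow line's centreline across it and within 60 mm of the line's middle along it, its axis within 10 degrees of the line (y of orange_pipe in the frame of line between -0.015 and 0.015 m and x of orange_pipe in the frame of line between -0.06 and 0.06 m and z of orange_pipe in the frame of line below 0.031 m and angle between the x axis of orange_pipe and the x axis of line, either way round below 0.175 rad and linear speed of orange_pipe below 0.01 m/s); the robot touches nothing.
It fails at once if the orange pipe is lifted more than 12 mm off the mat (z of orange_pipe in the frame of line above 0.037 m).
It fails at once if the grey pipe is moved more than 20 mm (distance of grey_pipe from where it was at the start of the episode above 0.02 m).
It fails at once if the blue bin is moved more than 20 mm (distance of blue_bin from where it was at the start of the episode above 0.02 m).
It fails at once if the carton is moved more than 20 mm (distance of carton from where it was at the start of the episode above 0.02 m).
It fails at once if the tape roll is moved more than 20 mm (distance of tape_roll from where it was at the start of the episode above 0.02 m).
It also fails if it takes over 45 s, if anything falls off the work surface, if the arm or the gripper's body presses on something with over 40 N, if the wrist force passes 120 N, or if a joint passes its speed limit or range.

ROBOT

A 7-joint arm with a two-finger parallel gripper is mounted at the origin on the work surface. World frame = base frame: x ahead of the robot, y to its left, z up, the work surface at z = 0. Lengths are in m, angles in rad, forces in N, time in s.
With the tool pointing down it reaches from about 0.425 to 0.925 m from the base axis. Payload 6.8 kg.
Tool frame: the origin (TCP) lies at the very end of the fingers, on their centre line; the grasp point (between the pads) lies 19 mm behind it; y points along the fingers, x is the direction in which the jaws open and shut, and the axes are right-handed (so a half turn about y gives the same grasp; the last joint's range is limited). The gripper opens to 85 mm and grips with 20 to 120 N. Pads are 22 mm wide; open, the fingers measure 114 mm over their backs; the gripper's body (76 mm by 85 mm) begins 54 mm behind the grasp point. The pads swing forward as they close: fully open they stand 13 mm farther back than shut.
Start: joints at [-1.311, 0.477, 0.022, 1.555, -0.011, 1.109, -0.083], TCP at [0.243, 0.63, 0.231] pointing down, gripper open.
Joint ranges: [-2.96, 2.96], [-0.34, 2.1], [-1.41, 1.46], [0.24, 2.44], [-1.37, 4.51], [0.17, 1.92], [-2.96, 2.96]. Speed limits (rad/s): [2.39, 2.39, 3.14, 3.14, 3.14, 3.14, 3.14].

INTERFACE

Orientations are given as a unit quaternion [w, x, y, z].
In Python, from station import monitor, vision, order gives the robot as it stands.
- The arm moves only by the tool send_rows, never from a script. Its argument "moves" is a list of rows, each a list of 7 numbers: the turn, a rotation vector about the tool's x, y, z in rad, then the shift along the tool's x, y, z in mm, then the opening, from 0 (shut) to 1 (fully open). In form: [[wx, wy, wz, dx, dy, dz, gripper], ...]. A call has 1 to 8 rows; each row shifts and turns the pose as measured when the row begins, along the tool's axes as they then stand; what a row does not reach is not made up. A row lasts 1/10 s, in which the tool goes at most 50 mm and 8.59 degrees, less where a joint would pass 70% of its speed; a pose out of reach is approached as far as the arm can. A call is refused whole if a number of a shift passes 50 or a number of a turn 0.15, either way. A call with a gripper value outside its range is refused whole. The fingers move at their own pace and stop on an object; "grip_force" is the grip in N (left out, the last holds). Time passes only in rows, so rows that do not move let the fingers close. It gives the time, the measured TCP pose, the force and the opening at its end, in the units of the state.
- monitor.get_obs(): the state, without advancing time (a new reading comes with each control period).
- vision.read_camera(name): name is "scene" or "top"; returns a dict with "img" (400x640x3 uint8, red, green, blue), "K" (3x3 intrinsics, pixels), "rvec" (rotation vector, rad) and "tvec" (3), from world to camera coordinates, as OpenCV has them. Camera axes: x right, y down, z forward; pixel columns grow to the right and rows downward; lengths in m; the calibration is good to about 2 mm. A picture is of the moment at which its call begins. There is no depth.
- order.hand_in(): hands the job in, once; it reports no verdict.
Trained networks look in the newest picture that a camera, given by its name, has taken for a name from the list of things; names that differ only in an ending like _2 or _b are one class to them, and where a whole thing is asked for, a point or a joint stands for the part that bears it (a point fixed in the world has none). Each returns a list of dicts, best first, with "score" (0 to 1); they miss things now and then, are a little off and sometimes report something else, mostly with a low value. They report only what shows in the picture. A call takes as long as a camera call.
- vision.cut_out(camera, thing): "region" (400x640 bool, what is visible of it) and "xy" ([column, row] in pixels, amid what is visible of it).
The state is a dict: "t": time; "q": joint angles; "joint_vel": joint speeds; "joint_torque": joint torques, N m; "eef_pos": TCP position; "tool_rot": TCP orientation; "contact_force": force on the tool from outside, world axes, zero at the start; "torque": the same for the moment, N m; "gripper_width": opening from 0.0 (shut) to 1.0 (fully open).
Only numpy, scipy, OpenCV 4.12 (cv2) and the standard library are available. Lean on these libraries where they do the work, as an engineer would, in place of code of your own. Each camera call takes 0.05 s, during which the arm holds its last target. There are 200 camera calls.

## Working session

There is one attempt and no reset: what is moved stays moved. The work goes in short steps, Python scripts to look and compute and a tool call to move; the robot and the scene stay as the last step left them, time stands still between calls to the robot, and variables do not carry over. Pictures are saved under pics/ and viewed, on a budget of 10 in all, crops included, one or two more only if the job needs it, and the job is handed in when it is done.

Besides the shell and the picture viewer there is one more tool, called after ">>>" as a command line: name --pt "numbers of a row" for each row, then --argument value for the rest. send_rows: Moves the arm, as the interface text tells. Its arguments: {"type":"object","properties":{"moves":{"type":"array","items":{"type":"array","items":{"type":"number"}}},"grip_force":{"type":"number"}},"required":["moves"]}

```bash
mkdir -p pics
cat > h.py <<'E'
import numpy as np, cv2
from station import monitor, vision, order
def cam(n):
    c=vision.read_camera(n); R=cv2.Rodrigues(np.array(c["rvec"],float))[0]
    return c,R
def to_plane(c,R,uv,z):
    uv=np.atleast_2d(np.array(uv,float)); K=np.array(c["K"]); t=np.array(c["tvec"],float).ravel()
    d=(R.T@np.linalg.inv(K)@np.c_[uv,np.ones(len(uv))].T).T; o=-R.T@t
    return o+d*((z-o[2])/d[:,2])[:,None]
def save(c,f): cv2.imwrite("pics/"+f,cv2.cvtColor(c["img"],cv2.COLOR_RGB2BGR))
E
python3 - <<'E'
from h import *
o=monitor.get_obs(); print({k:np.round(o[k],3) for k in ("t","eef_pos","tool_rot","q","gripper_width")})
for n in("top","scene"):
    c,R=cam(n); save(c,n+"1.png"); print(n,"campos",(-R.T@np.array(c["tvec"]).ravel()).round(3))
    for th,z in(("orange_pipe",.029),("grey_pipe",.029),("line",.004),("blue_bin",.05),("carton",.1),("tape_roll",.048)):
        for r in vision.cut_out(n,th)[:2]:
            m=r["region"]; p=np.argwhere(m)[:,::-1]
            rect=cv2.minAreaRect(p.astype(np.float32)); 
            print(th,round(r["score"],2),np.round(r["xy"]),m.sum(),to_plane(c,R,rect[0],z).round(3)[0],to_plane(c,R,cv2.boxPoints(rect),z)[:,:2].round(3).tolist())
E
```

```text
{'t': np.float64(0.0), 'eef_pos': array([0.243, 0.629, 0.23 ]), 'tool_rot': array([-0.583,  0.583,  0.4  , -0.401]), 'q': array([-1.311,  0.478,  0.022,  1.556, -0.012,  1.109, -0.083]), 'gripper_width': np.float64(1.002)}
top campos [ 0.384 -0.032  1.195]
orange_pipe 0.74 [269. 171.] 868 [0.55  0.123 0.029] [[0.627, 0.167], [0.638, 0.114], [0.474, 0.078], [0.462, 0.131]]
grey_pipe 0.9 [362. 151.] 869 [ 0.618 -0.172  0.029] [[0.698, -0.135], [0.705, -0.187], [0.538, -0.209], [0.531, -0.157]]
grey_pipe 0.29 [164. 235.] 684 [0.348 0.41  0.029] [[0.397, 0.468], [0.397, 0.354], [0.299, 0.352], [0.299, 0.465]]
line 0.75 [310. 170.] 12078 [ 0.567 -0.007  0.004] [[0.649, 0.286], [0.746, -0.254], [0.486, -0.296], [0.392, 0.236]]
blue_bin 0.88 [146. 168.] 2565 [0.56  0.494 0.05 ] [[0.635, 0.583], [0.659, 0.441], [0.486, 0.407], [0.462, 0.547]]
carton 0.89 [492. 177.] 3697 [ 0.527 -0.533  0.1  ] [[0.448, -0.431], [0.639, -0.472], [0.608, -0.636], [0.417, -0.593]]
tape_roll 0.75 [163. 231.] 682 [0.348 0.401 0.048] [[0.301, 0.457], [0.396, 0.46], [0.396, 0.345], [0.301, 0.342]]
scene campos [ 1.
[... 151 characters left out ...]
 [122. 255.] 5239 [ 0.518 -0.566  0.029] [[0.319, -0.653], [0.388, -0.46], [0.685, -0.493], [0.626, -0.655]]
grey_pipe 0.68 [279. 248.] 1154 [ 0.623 -0.175  0.029] [[0.531, -0.217], [0.502, -0.161], [0.708, -0.135], [0.728, -0.187]]
line 0.67 [322. 225.] 10462 [ 0.576 -0.016  0.004] [[0.494, -0.295], [0.323, 0.354], [0.66, 0.27], [0.754, -0.277]]
blue_bin 0.75 [486. 179.] 2486 [0.576 0.479 0.05 ] [[0.531, 0.364], [0.386, 0.548], [0.621, 0.593], [0.733, 0.422]]
carton 0.57 [120. 255.] 5277 [ 0.588 -0.552  0.1  ] [[0.405, -0.634], [0.47, -0.453], [0.742, -0.483], [0.686, -0.636]]
tape_roll 0.77 [421. 146.] 737 [0.38  0.386 0.048] [[0.292, 0.379], [0.326, 0.475], [0.461, 0.393], [0.429, 0.304]]
```

View pics/top1.png

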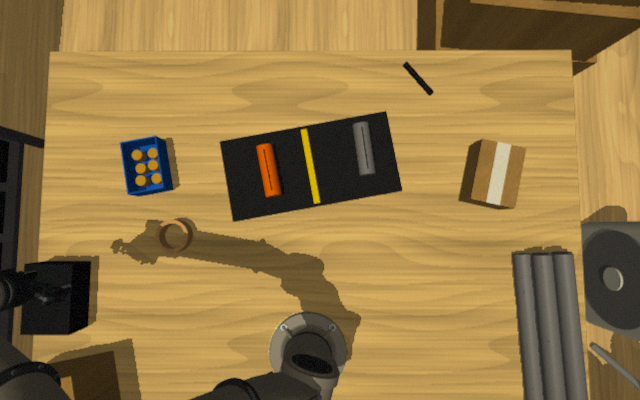

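```bash
cat >> h.py <<'E'
def line_fit(c,R):
    hsv=cv2.cvtColor(c["img"],cv2.COLOR_RGB2HSV)
    m=cv2.inRange(hsv,(24,120,110),(36,255,255)); n,l,s,ce=cv2.connectedComponentsWithStats(m)
    return hsv,m,s[1:][s[1:,4]>15],ce[1:][s[1:,4]>15]
E
python3 - <<'E'
from h import *
c,R=cam("top"); hsv,m,s,ce=line_fit(c,R); print(s,ce)
for s_ in ce: print(to_plane(c,R,s_,.004))
ys,xs=np.where(m); print(cv2.minAreaRect(np.c_[xs,ys].astype(np.float32)))
p=vision.cut_out("top","orange_pipe")[0]["region"]; print(np.median(hsv[p],axis=0))
E
```

```text
[[301 129  20  75 522]] [[310.04789272 165.96551724]]
[[ 0.56765958 -0.00727709  0.004     ]]
((310.0307922363281, 165.8101043701172), (75.67413330078125, 6.91005277633667), 79.5625228881836)
[ 13. 255. 185.]
```

The top view shows the orange pipe at about (269,171), the yellow line at (310,166), the grey pipe at (362,148) and the black mat turned about 10°. I'll push the orange pipe from its far (+y) side with the open fingers spread along its axis.

```bash
cat >> h.py <<'E'
from scipy.spatial.transform import Rotation as Ro
L=np.array([.567,-.007]); A=np.deg2rad(10.2); U=np.array([np.cos(A),np.sin(A)]); N=np.array([-U[1],U[0]])
def rot(q): return Ro.from_quat(np.roll(q,-1))
def goal(u,n,z,yaw):   # yaw deg added to the line direction; prints remaining turn and shift in tool axes
    o=monitor.get_obs(); Rt=rot(o["tool_rot"]); p=np.array(o["eef_pos"]); a=A+np.deg2rad(yaw)
    x=np.array([np.cos(a),np.sin(a),0]); 
    if x@Rt.as_matrix()[:,0]<0: x=-x
    y=np.array([0,0,-1.]); G=Ro.from_matrix(np.c_[x,y,np.cross(x,y)])
    g=np.r_[L+u*U+n*N,z]; d=p[:2]-L
    print("t",o["t"],"tcp u,n,z mm",np.round([1e3*d@U,1e3*d@N,1e3*p[2]],1),"F",np.round(o["contact_force"],1),"q7",np.round(o["q"][6],2))
    print("turn",(Rt.inv()*G).as_rotvec().round(3),"shift mm",(1e3*Rt.inv().apply(g-p)).round(1),"shift in goal axes",(1e3*G.inv().apply(g-p)).round(1))
    print(Rt.as_matrix().round(2).tolist())
def pipe(cams=("top","scene")):
    for n in cams:
        c,R=cam(n); r=vision.cut_out(n,"orange_pipe")
        if not r: print(n,"none"); continue
        pts=np.argwhere(r[0]["region"])[:,::-1]; w=to_plane(c,R,pts,.034)[:,:2]-L; w=np.c_[w@U,w@N]*1e3
        k=cv2.minAreaRect(w.astype(np.float32)); print(n,round(r[0]["score"],2),"u,n",np.round(k[0],1),"size",np.round(k[1],1),"ang",round(k[2],1))
E
python3 - <<'E'
from h import *
pipe(); goal(.006,.195,.12,2)
E
```

```text
top 0.61 u,n [  5.5 129.6] size [163.   48.4] ang 1.2
scene 0.87 u,n [  8.4 123.3] size [197.5  61.3] ang 0.2
t 1.0 tcp u,n,z mm [-206.4  684.2  231.3] F [-0.4  0.6 -0.1] q7 -0.08
turn [-0.    0.99 -0.  ] shift mm [-307.9  111.3 -435.5] shift in goal axes [ 195.2  111.3 -496.3]
[[0.36, -0.0, -0.93], [0.93, 0.0, 0.36], [0.0, -1.0, 0.0]]
```

>>> send_rows --pt "0 0.124 0 -26 0 -37 1" --pt "0 0.124 0 -21 0 -40 1" --pt "0 0.124 0 -16 0 -42 1" --pt "0 0.124 0 -11 0 -44 1" --pt "0 0.124 0 -5 0 -45 1" --pt "0 0.124 0 0 0 -45 1" --pt "0 0.124 0 6 0 -45 1" --pt "0 0.124 0 11 0 -44 1"

```text
t: 1.8
eef_pos: [0.441, 0.3244, 0.2301]
tool_rot: [0.707, -0.701, -0.066, 0.067]
contact_force: [-0.4, -0.5, 0.2]
gripper_width: 1.0
```

```bash
python3 -c "
from h import *
goal(.006,.195,.12,2)"
```

```text
t 1.8 tcp u,n,z mm [-65.3 348.5 230.1] F [-0.4 -0.5  0.2] q7 -0.45
turn [-0.008 -0.025 -0.001] shift mm [  69.9  108.9 -155. ] shift in goal axes [  65.9  110.1 -155.9]
[[0.98, -0.0, -0.19], [0.19, 0.01, 0.98], [-0.0, -1.0, 0.01]]
```

>>> send_rows --pt "0 -0.02 0 18 0 -40 1" --pt "0 0 0 18 20 -40 1" --pt "0 0 0 18 30 -40 1" --pt "0 0 0 14 35 -35 1" --pt "0 0 0 0 20 0 1"

```text
t: 2.3
eef_pos: [0.5459, 0.1794, 0.1301]
tool_rot: [0.707, -0.7, -0.073, 0.065]
contact_force: [-0.0, -0.3, -1.6]
gripper_width: 1.001
```

```bash
python3 -c "
from h import *
goal(.006,.195,.013,2); pipe(['top']); c,R=cam('scene'); save(c,'s2.png')"
```

```text
t 2.3 tcp u,n,z mm [ 12.2 187.2 130.1] F [-0.  -0.3 -1.6] q7 -0.03
turn [-0.009 -0.017  0.014] shift mm [ -7.6 117.1   6.8] shift in goal axes [ -5.9 117.1   8. ]
[[0.98, 0.01, -0.19], [0.19, 0.01, 0.98], [0.01, -1.0, 0.01]]
top 0.94 u,n [  5.5 129.2] size [165.5  49. ] ang 1.7
```

View pics/s2.png

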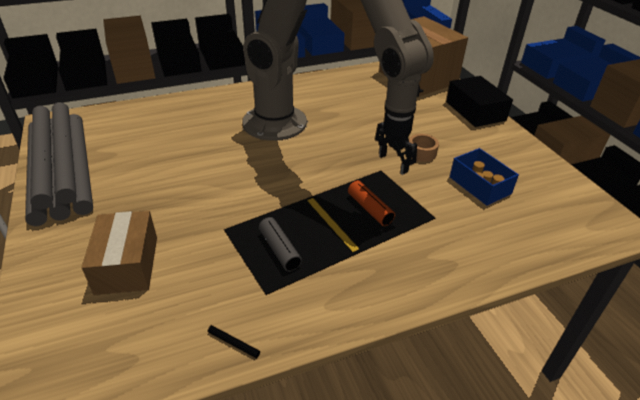

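The scene view shows the gripper, around (400,155), hovering beyond the pipe at (372,202), with clear mat below it. Next I lower it behind the pipe.

>>> send_rows --pt "-0.009 -0.017 0.014 -6 25 8 1" --pt "0 0 0 0 30 0 1" --pt "0 0 0 0 25 0 1" --pt "0 0 0 0 22 0 1" --pt "0 0 0 0 10 0 1" --pt "0 0 0 0 4 0 1"

```text
t: 3.05
eef_pos: [0.54, 0.207, 0.0218]
tool_rot: [0.707, -0.697, -0.087, 0.079]
contact_force: [-0.3, 1.2, 0.1]
gripper_width: 0.998
```

```bash
python3 -c "
from h import *
goal(.006,.195,.013,2); pipe(['top'])"
```

```text
t 3.05 tcp u,n,z mm [ 11.4 215.4  21.8] F [-0.3  1.2  0.1] q7 0.03
turn [-0.013  0.022  0.013] shift mm [ -6.6   8.5 -20.2] shift in goal axes [ -6.1   8.8 -20.2]
[[0.97, 0.01, -0.23], [0.23, 0.02, 0.97], [0.01, -1.0, 0.01]]
top 0.89 u,n [  6.8 130. ] size [167.9  53.8] ang 1.1
```

>>> send_rows --pt "-0.013 0.015 0.013 -6 7 -12 1" --pt "0 0 0 0 1 -14 1" --pt "0 0 0 0 0 -8 1" --pt "0 0 0 0 0 -5 1" --pt "0 0 0 0 0 -5 1" --pt "0 0 0 0 0 -5 1"

```text
t: 3.75
eef_pos: [0.5482, 0.1534, 0.0171]
tool_rot: [0.703, -0.703, -0.078, 0.075]
contact_force: [0.5, 0.5, -0.1]
gripper_width: 1.001
```

```bash
python3 -c "
from h import *
goal(.006,.165,.013,1); pipe(['top','scene'])"
```

```text
t 3.75 tcp u,n,z mm [  9.9 161.2  17.1] F [ 0.5  0.5 -0.1] q7 0.09
turn [0.    0.021 0.005] shift mm [-3.8  4.   4. ] shift in goal axes [-3.8  4.1  3.9]
[[0.98, 0.0, -0.21], [0.21, 0.0, 0.98], [0.0, -1.0, -0.0]]
top none
scene 0.66 u,n [  9.1 113.3] size [197.7  60.8] ang 0.5
```

>>> send_rows --pt "0 0.015 0 -2 2 -5 1" --pt "0 0.01 0 -1 1 -6 1" --pt "0 0.01 0 0 0 -7 1" --pt "0 0 0 0 0 -7 1" --pt "0 0 0 0 0 -7 1" --pt "0 0 0 0 0 -6 1" --pt "0 0 0 0 0 -5 1" --pt "0 0 0 0 0 -4 1"

```text
t: 4.75
eef_pos: [0.5539, 0.1044, 0.0133]
tool_rot: [0.704, -0.704, -0.065, 0.062]
contact_force: [-0.1, 0.2, 0.2]
gripper_width: 0.996
```

```bash
python3 -c "
from h import *
goal(.006,.04,.013,0); pipe(['top','scene']); save(cam('scene')[0],'s3.png')"
```

```text
t 4.75 tcp u,n,z mm [  6.8 112.   13.3] F [-0.1  0.2  0.2] q7 0.15
turn [-0.     0.003  0.004] shift mm [ -1.    0.3 -72. ] shift in goal axes [ -0.8   0.3 -72. ]
[[0.98, 0.0, -0.18], [0.18, 0.0, 0.98], [0.0, -1.0, 0.0]]
top 0.84 u,n [ 6.1 73.3] size [168.   53.1] ang 1.3
scene 0.64 u,n [ 9.4 64.2] size [196.7  59.8] ang 1.1
```

View pics/s3.png

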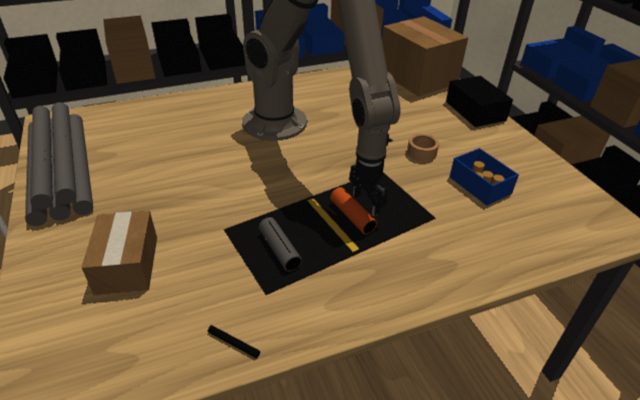

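The pipe, now at about (352,210), has its black line turned out of view, so it is rolling rather than sliding. I'll push it about 60 mm more.

>>> send_rows --pt "0 0 0 0 0 -7 1" --pt "0 0 0 0 0 -9 1" --pt "0 0 0 0 0 -9 1" --pt "0 0 0 0 0 -9 1" --pt "0 0 0 0 0 -8 1" --pt "0 0 0 0 0 -6 1" --pt "0 0 0 0 0 -4 1" --pt "0 0 0 0 0 -2 1"

```text
t: 5.8
eef_pos: [0.5644, 0.0476, 0.0132]
tool_rot: [0.704, -0.704, -0.066, 0.063]
contact_force: [-0.3, 0.4, 0.2]
gripper_width: 0.999
```

```bash
python3 -c "
from h import *
goal(.006,.04,.013,0); pipe(['top','scene'])"
```

```text
t 5.8 tcp u,n,z mm [ 7.1 54.2 13.2] F [-0.3  0.4  0.2] q7 0.25
turn [-0.     0.004  0.004] shift mm [ -1.1   0.2 -14.2] shift in goal axes [ -1.1   0.2 -14.2]
[[0.98, 0.0, -0.18], [0.18, 0.0, 0.98], [0.0, -1.0, 0.0]]
top 0.96 u,n [7.2 9. ] size [ 52.6 165.9] ang 89.4
scene 0.83 u,n [12.5  2.6] size [193.   59.3] ang 1.1
```

>>> send_rows --pt "0 0 0 0 0 -3 1" --pt "0 0 0 0 0 -3 1" --pt "0 0 0 0 0 -3 1" --pt "0 0 0 0 0 -3 1" --pt "0 0 0 0 0 -2 1" --pt "0 0 0 0 0 0 1"

```text
t: 6.6
eef_pos: [0.5669, 0.0351, 0.0131]
tool_rot: [0.705, -0.704, -0.067, 0.064]
contact_force: [0.2, -0.1, 0.4]
gripper_width: 1.001
```

```bash
python3 -c "
from h import *
goal(.006,.04,.013,0); pipe(['top','scene'])"
```

```text
t 6.6 tcp u,n,z mm [ 7.4 41.4 13.1] F [ 0.2 -0.1  0.4] q7 0.27
turn [-0.001  0.007  0.004] shift mm [-1.4  0.1 -1.4] shift in goal axes [-1.4  0.1 -1.4]
[[0.98, 0.0, -0.18], [0.18, 0.0, 0.98], [0.0, -1.0, 0.0]]
top 0.71 u,n [ 5.8 -5.1] size [ 51.3 164.8] ang 88.0
scene 0.59 u,n [10.5 -7.5] size [ 59.7 201.2] ang 89.6
```

>>> send_rows --pt "0 0 0 0 0 10 1" --pt "0 0 0 0 0 25 1" --pt "0 0 0 0 -10 30 1" --pt "0 0 0 0 -35 30 1" --pt "0 0 0 0 -45 20 1" --pt "0 0 0 0 -45 20 1" --pt "0 0 0 0 0 0 1"

```text
t: 7.5
eef_pos: [0.5379, 0.1784, 0.1509]
tool_rot: [0.705, -0.703, -0.066, 0.067]
contact_force: [0.9, -0.3, 0.3]
gripper_width: 0.998
```

Run:
```python
from h import *
goal(.006,.04,.013,0)
for i in range(3): pipe(['top'])
pipe(['scene'])
c,R=cam("top"); save(c,"top4.png")
hsv=cv2.cvtColor(c["img"],cv2.COLOR_RGB2HSV); m=cv2.inRange(hsv,(8,180,90),(18,255,255)); m[:, :220]=0;m[:,400:]=0;m[225:]=0;m[:110]=0
p=np.argwhere(m>0)[:,::-1]; w=to_plane(c,R,p,.034)[:,:2]-L; w=1e3*np.c_[w@U,w@N]; print("color",len(p),np.percentile(w,[1,50,99],axis=0).round(1), cv2.minAreaRect(w.astype(np.float32)))
s=cv2.resize(c["img"][110:230,210:410],(800,480)); cv2.imwrite("pics/top4c.png",s[:,:,::-1])
```

```text
t 7.5 tcp u,n,z mm [  4.2 187.6 150.9] F [ 0.9 -0.3  0.3] q7 -0.06
turn [-0.002  0.01  -0.   ] shift mm [   0.4  137.6 -147.9] shift in goal axes [   1.8  137.9 -147.6]
[[0.98, -0.0, -0.19], [0.19, 0.0, 0.98], [-0.0, -1.0, 0.0]]
top 0.62 u,n [ 6.2 -2.9] size [167.5  49.9] ang 0.2
top 0.86 u,n [ 7.  -1.6] size [165.8  51.9] ang 0.0
top 0.55 u,n [ 7.1 -3. ] size [ 49.1 162.8] ang 89.8
scene 0.9 u,n [ 9.8 -6.8] size [202.2  61.1] ang 0.8
color 766 [[-71.  -27. ]
 [  9.6  -5. ]
 [ 90.4  16.9]] ((9.840621948242188, -4.144193649291992), (46.922576904296875, 166.4635772705078), 89.96566009521484)
```

View pics/top4c.png

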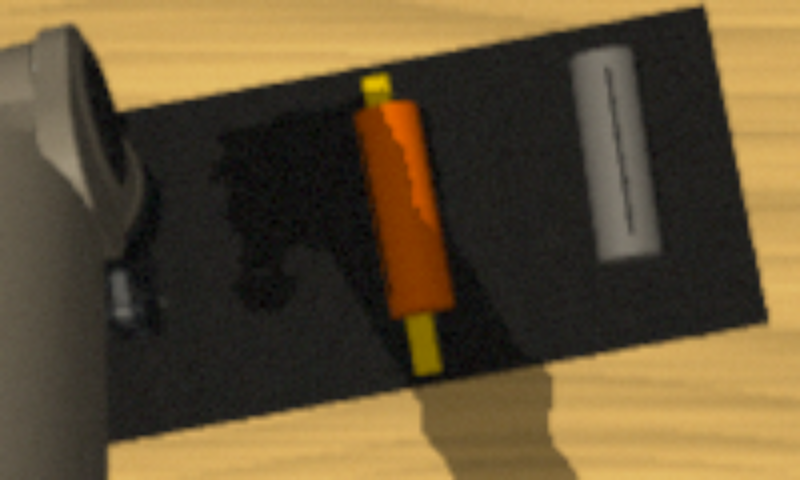

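The crop shows the orange pipe over the yellow line, with line stubs visible at both ends, at (376,85) and (423,345). It is centred to within a few mm and parallel to the line. The gripper is clear and the grey pipe is untouched.

```bash
python3 -c "
from h import *
print(order.hand_in())"
```

```text
the job is handed in; nothing more can be done
None
```

I rolled the orange pipe onto the yellow line and handed the job in at about 8 s robot time. I pushed it slowly from its far side with the open fingers spread along its axis, never gripping or lifting it, then backed the arm clear.

- **Final position:** the top camera puts the pipe 2 to 5 mm from the centreline, 6 to 10 mm along from the line's middle and under 1° off parallel. It read the same on repeated looks, so it is at rest.
- **Disagreement between cameras:** the scene camera read −7 mm across the line. It had read about 6 to 9 mm low for most of the run. Both values are inside the 15 mm limit.
- **Rolling:** the black line on the pipe turned out of view during the push. The distance moved, about 130 mm, matches roughly 5 rad of roll. I did not measure the roll angle directly.
- **Bystanders:** the grey pipe looked unmoved in the last picture. I did not re-measure the bin, carton or tape roll, but the arm stayed well away from them while low, and the contact forces I read were under 2 N.

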